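Try the pitch gauge leaf on a sloping mould-press spindle

TASK

Take the red-spined thread gauge leaf from the wooden rack and seat its teeth fully into the threads on the upper side of the sloping spindle, near the middle, feeling along the spindle for the grooves. When it sits flat and fully home, keep it lightly pressed there for about a second, then stand it back upright in its own empty slot of the rack, teeth down. Work gently, and leave the other leaf and everything else on the bench where it is.

Things in the scene. Friction and masses are not known exactly. Their poses are not given: they have to be found in the camera images.
- leaf: Gauge leaf to use, loose, 0.13-0.25 kg: upright aluminium plate with red spine, 110 mm long (own x), 10 thick (y), 68 high (z). 5 teeth on its lower edge, pitch 16 mm, at x = -32, -16, 0, 16, 32; 7.5 mm high, 4.2 wide at the tip, 5 at the root. Origin: tip of the middle tooth, mid-thickness; z = 0 is the tip line. Either way round is right. Starts in one rack slot.
- leaf_spine (a point): Middle of the leaf's red plastic spine, 56 mm above its tooth tips. The spine is the plate's top 24 mm (z = 44 to 68 mm of the leaf), as long and as thick as the plate; grip it across the 10 mm thickness. Same axes as the leaf.
- other_leaf: Second loose leaf of the same outer size with a blue spine and 4 coarser teeth (24 mm pitch), in the rack's other slot; not to be disturbed. Origin as for the red leaf.
- rack: Fixed wooden rack, 100 mm (own x) by 124 (y), 30 high, origin at the centre of its underside. Two straight slots along own x, centred at y = -40 and +40 mm, open at both ends. Slot floor 8 mm above the underside, walls up to about 30; slot 14 mm wide, wider at the mouth. A leaf stands in it on its tooth tips, its x along the slot.
- saddle: The spindle's line on its fixed stand. Origin: on the spindle's axis at mid-thread, 135 mm above the bench. x along the axis, uphill, sloping 30 degrees; y level across it; z square to it, up, 30 degrees from vertical. With the leaf's x along this x, its tooth tips are at z = 30 mm on the crests and 23 mm when fully home. Grey bearing blocks (to z = 15 mm) stand beyond x = -95 and +95 mm.
- thread_top (a point): Point 30 mm from the axis above the saddle's origin, at crest height, not at a particular ridge. Thread: parallel ridges across the axis, pitch 16 mm, x = -76 to +76 mm at least, 8.4 mm wide at the crest (radius 30), 10 at the root (radius 23). Where the ridges stop along x is NOT given: it varies by a whole pitch and must be felt or seen; the spindle itself stays still.
- stand: Fixed blue stand under the spindle: base plate 270 mm (own x) by 130 (y), 16 thick, a post at either end. Origin: centre of the underside; the spindle's middle is 135 mm straight above. A fully seated leaf has about 1 mm play each way along the spindle; if 1 to 2 mm off, its teeth may stop part-way on the steep flanks and are pushed toward the groove's middle.
- ingot: Bystander: loose stepped brass ingot, 45 x 120 x 25 mm. Origin: centre of the underside.
- brush: Bystander: loose wooden-handled brush lying on the bench, about 190 mm long.
- hammer: Bystander: loose wooden-handled hammer lying on the bench, about 255 mm long.
- wrench: Bystander: loose steel wrench lying on the bench, about 165 mm long.
- cup: Bystander: loose dark steel sampling cup, 70 mm across and 70 mm high. Origin: centre of the underside.
- plug: Bystander: loose black core plug, 48 mm across, 70 mm high, upright. Origin: centre of the underside.
There are look-alikes about, which are no part of the job. What is shaped like the leaf but black is not meant. Of the things that look like the rack, the smaller one is meant.

How it is judged:
By the outcome, as a careful person would: the job done as asked, in the order asked, and still so for the second after the job is handed in, with the robot touching nothing.
It also fails if it takes over 54 s, if anything falls off the work surface, if the arm or the gripper's body presses on something with over 40 N, if the wrist force passes 120 N, or if a joint passes its speed limit or range.

ROBOT

A 6-joint arm with a two-finger parallel gripper is mounted at the origin on the work surface. World frame = base frame: x ahead of the robot, y to its left, z up, the work surface at z = 0. Lengths are in m, angles in rad, forces in N, time in s.
With the tool pointing down it reaches from about 0.25 to 0.725 m from the base axis. Payload 4 kg.
Tool frame: the origin (TCP) lies where the fingers leave the gripper's body, on its centre line; the fingertips stand 73 mm ahead of it and the grasp point (between the pads) lies 54 mm ahead of it (bot.tips_ahead is the z of the fingertips in the tool frame, in m); z points along the fingers, y is the direction in which the jaws open and shut (so a half turn about z gives the same grasp; the last joint's range is limited). The gripper opens to 85 mm and grips with 20 to 120 N. Pads are 22 mm wide; open, the fingers measure 114 mm over their backs; the gripper's body (76 mm by 85 mm) begins 54 mm behind the grasp point. The pads swing forward as they close: fully open they stand 13 mm farther back than shut.
Start: joints at [-1.103, 0.241, 0.005, 1.335, 0, 1.571], TCP at [0.225, -0.446, 0.304] pointing down, gripper open.
Joint ranges: [-2.72, 2.72], [-1.05, 1.87], [-1.09, 1.28], [-1.99, 2.15], [-1.42, 1.44], [-3.14, 3.14]. Speed limits (rad/s): [2.79, 2.79, 3.14, 3.14, 3.14, 3.14].

INTERFACE

Orientations are given as a unit quaternion [x, y, z, w].
In Python, from workcell import readout, camera, get_calibration, order, bot gives the robot as it stands.
- The arm moves only by the tool send_rows, never from a script. Its argument "moves" is a list of rows, each a list of 3 entries, a list of its own where there are three numbers: the shift along the tool's x, y, z in mm, then the turn, a rotation vector about the tool's x, y, z in rad, then the finger opening in mm, from 0 to 85.4. In form: [[[dx, dy, dz], [ax, ay, az], grip], ...]. A call has 1 to 12 rows; each row is the pose to reach, as a shift and turn from the pose measured when the call began, along the tool's axes at that moment; what a row does not reach only later rows make up. A row lasts 1/12 s, in which the tool goes at most 41.7 mm and 7.16 degrees, less where a joint would pass 70% of its speed; a pose out of reach is approached as far as the arm can. A call with a gripper value outside its range is refused whole. The fingers move at their own pace and stop on an object; the grip force is fixed at half the most. Time passes only in rows, so rows that repeat a pose let the fingers close. It gives the time, the measured TCP pose, the force and the opening at its end, in the units of the state.
- readout.get_obs(): the state, without advancing time (a new reading comes with each control period).
- camera(name): name is "scene" or "top" or "wrist"; returns the picture (480x640x3 uint8, red, green, blue); there is no depth.
- get_calibration(name): a dict with "fx", "fy", "cx", "cy" (pixels), "k1" (the pictures are not rectified: a ray, as slopes to the right and down, at radius r is drawn at 1 + k1 r^2 times it, then the intrinsics apply), "R" (3x3) and "t" (3): a world point X has camera coordinates R X + t. Camera axes: x right, y down, z forward; pixel columns grow to the right and rows downward; lengths in m; the calibration is good to about 2 mm. A picture is of the moment at which its call begins: read the wrist's pose just before it. get_calibration takes no time and is no camera call; for the wrist camera it gives the pose at the moment of the call.
- order.job_done(): hands the job in, once; it reports no verdict.
The state is a dict: "clock": time; "joint_pos": joint angles; "joint_vel": joint speeds; "tau": joint torques, N m; "eef_pos": TCP position; "tool_rot": TCP orientation; "ft_force": force on the tool from outside, world axes, zero at the start; "ft_torque": the same for the moment, N m; "grip_width": finger opening in m.
Only numpy, scipy, OpenCV 4.12 (cv2) and the standard library are available. Lean on these libraries where they do the work, as an engineer would, in place of code of your own. Each camera call takes 0.05 s, during which the arm holds its last target. There are 200 camera calls.

## Working session

There is one attempt and no reset: what is moved stays moved. The work goes in short steps, Python scripts to look and compute and a tool call to move; the robot and the scene stay as the last step left them, time stands still between calls to the robot, and variables do not carry over. Pictures are saved under pics/ and viewed, about 8 in all and at most 12, crops included, and the job is handed in when it is done.

Besides the shell and the picture viewer there is one more tool, called after ">>>" in YAML: its name, and indented under it one key for each argument. send_rows: Moves the arm, as the interface text tells. Its arguments: {"type":"object","properties":{"moves":{"type":"array","items":{"type":"array"}}},"required":["moves"]}

```bash
mkdir -p pics; ls
python3 - <<'E'
from workcell import readout,camera,get_calibration
import cv2,numpy as np
print(readout.get_obs())
for n in("scene","top"):
    im=camera(n);np.save(f"pics/{n}0.npy",im);cv2.imwrite(f"pics/{n}0.png",im[:,:,::-1]);print(n,get_calibration(n))
E
```

```text
pics
{'clock': 0.0, 'joint_pos': array([-1.10299351e+00,  2.41391873e-01,  3.72572807e-03,  1.33518579e+00,
       -2.38589296e-05,  1.57081390e+00]), 'joint_vel': array([ 8.53556287e-06, -2.56247320e-04, -8.25794321e-04, -8.59430047e-04,
        8.87846165e-04, -8.36759596e-04]), 'tau': array([ 1.10890574e-04, -3.72323549e+01,  2.52405435e+01,  1.71218847e-02,
        1.34059865e-04,  4.64015685e-06]), 'eef_pos': array([ 0.22524334, -0.44585779,  0.30302391]), 'tool_rot': array([ 9.72771074e-01,  2.31765789e-01, -2.49831736e-04, -9.97047855e-04]), 'ft_force': array([ 0.58504493,  0.08820935, -0.57497102]), 'ft_torque': array([ 0.00540592, -0.04206621, -0.01301336]), 'grip_width': 0.0851800773936686}
scene {'fx': 478.1447918275459, 'fy': 478.1447918275459, 'cx': 323.06020884531364, 'cy': 239.76653595958095, 'k1': 0.03539741539152368, 'R': array([[ 0.87143354,  0.49047153, -0.00642388],
       [ 0.351778  , -0.63403278, -0.68866151],
       [-0.34184181,  0.59786296, -0.72505452]]), 't': array([-0.49107655, -0.101637  ,  1.30077188])}
top {'fx': 433.890625529715, 'fy': 433.890625529715, 'cx': 316.8974635661614, 'cy': 232.61487337375797, 'k1': -0.07015177547091397, 'R': array([[ 0.11753923, -0.99306706,  0.00152839],
       [-0.97074511, -0.11522143, -0.21066074],
       [ 0.20937635,  0.02327722, -0.97755804]]), 't': array([-0.01768823,  0.57643068,  0.98655571])}
```

View pics/scene0.png

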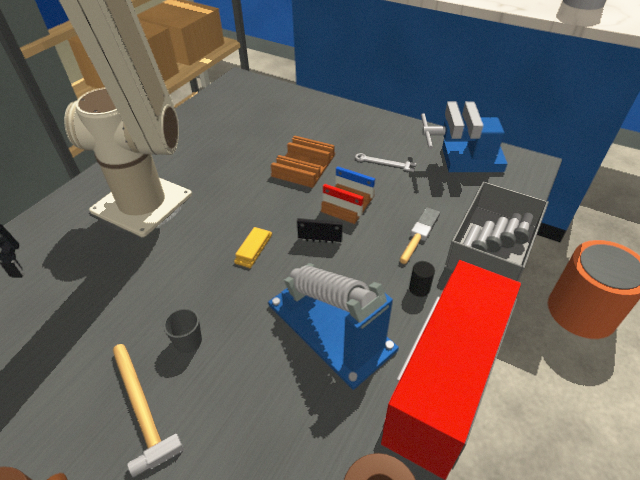

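View pics/top0.png

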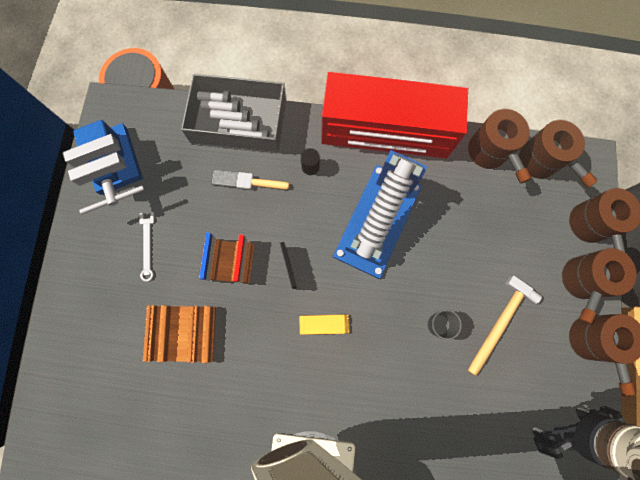

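The scene picture shows the red-spined leaf (343,194) with the blue leaf behind it (355,177), both standing in the small rack. In the top picture they are at (240,257) and (206,256). The black look-alike is at (290,265) top, and the larger empty rack at (180,333) top. The red leaf in the smaller, occupied rack fits the description. The spindle is at (388,208) top. I'll confirm this in enlarged crops.

Run:
```python
import cv2,numpy as np
t=cv2.imread("pics/top0.png");s=cv2.imread("pics/scene0.png")
a=cv2.resize(t[220:300,190:310],None,fx=6.66,fy=6.66,interpolation=cv2.INTER_CUBIC)[:,:800]
cv2.imwrite("pics/c1.png",a)
b=cv2.resize(t[145:285,325:435],None,fx=3.6,fy=3.6,interpolation=cv2.INTER_CUBIC)
c=cv2.resize(s[250:390,255:405],None,fx=2.66,fy=3.6,interpolation=cv2.INTER_CUBIC)
cv2.imwrite("pics/c2.png",np.hstack([b,c]));print(a.shape,b.shape,c.shape)
```

```text
(533, 799, 3) (504, 396, 3) (504, 399, 3)
```

View pics/c1.png

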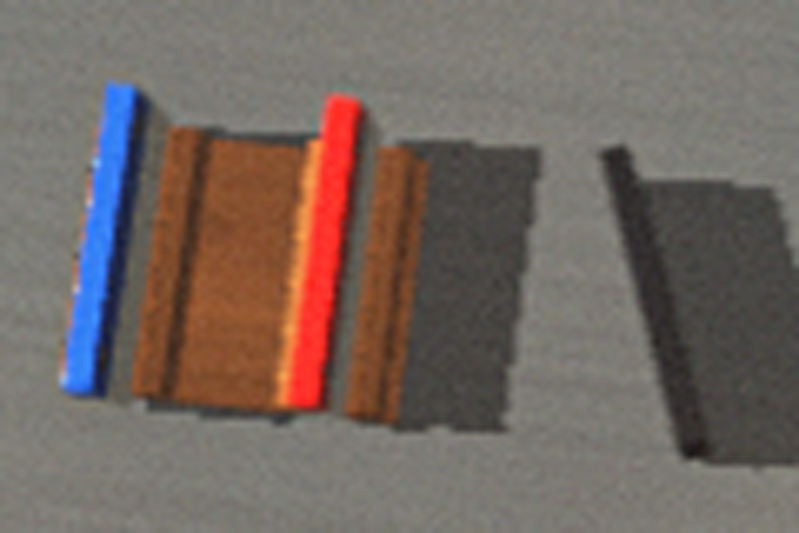

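View pics/c2.png

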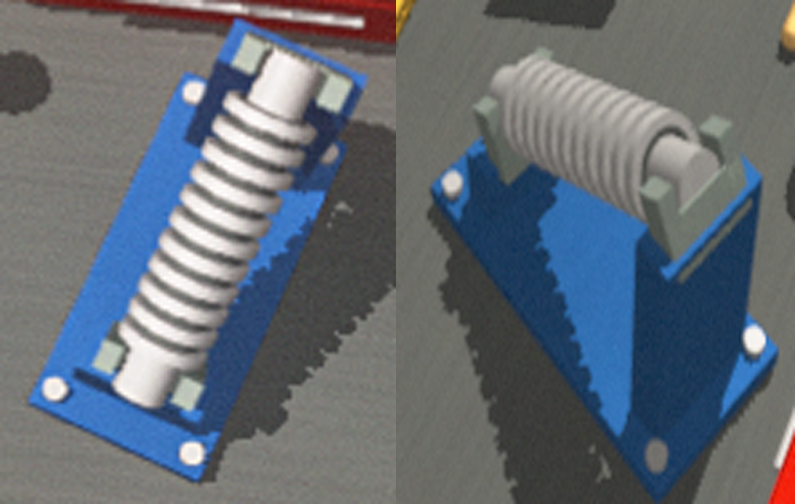

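The crops confirm it: red spine top face from (325–362,97) to (285–322,408) in crop 1, in the small rack with the blue leaf. Crop 2 shows the stand base corners at (30,400), (203,470), (187,75) and (345,150), with the uphill end toward the toolbox.

```bash
cat > h.py <<'E'
import numpy as np,cv2
from scipy.spatial.transform import Rotation as Ro
from scipy.optimize import least_squares
from workcell import readout,camera,get_calibration
def proj(c,X):
    p=np.atleast_2d(X)@np.array(c["R"]).T+c["t"];s=p[:,:2]/p[:,2:]
    s=s*(1+c["k1"]*(s**2).sum(1,keepdims=True));return s*[c["fx"],c["fy"]]+[c["cx"],c["cy"]]
def onplane(c,uv,z):
    return least_squares(lambda q:proj(c,[q[0],q[1],z])[0]-uv,[.4,0]).x
def pose2(x,y,a): 
    return Ro.from_euler('z',a).as_matrix(),np.array([x,y,0])
def saddle(x,y,a):
    return Ro.from_euler('zy',[a,-np.pi/6]).as_matrix(),np.array([x,y,.135])
def lines(im,c,P,col):
    for a,b in P:
        q=proj(c,np.array([a,b]));cv2.line(im,*[tuple(int(round(v*16)) for v in r) for r in q],col,1,cv2.LINE_AA,4)
def box(R,t,lo,hi):
    v=lambda i:R@[(lo,hi)[i>>k&1][k] for k in range(3)]+t
    return [(v(i),v(i|1<<k)) for i in range(8) for k in range(3) if not i>>k&1]
E
python3 - <<'E'
from h import *
T=get_calibration("top");S=get_calibration("scene")
f=lambda l:np.array(l)/6.66+[190,220]
for u in f([[325,97],[285,408],[355,97],[316,408]]):print("leaf",onplane(T,u,.076))
for u in f([[107,85],[62,390]]):print("blue",onplane(T,u,.076))
for u in f([[430,150],[400,422],[372,150],[345,412],[165,128],[133,398]]):print("rack",onplane(T,u,.03))
g=np.array([[30,400],[203,470],[187,75],[345,150]])/3.6+[325,145]
P=[onplane(T,u,.016) for u in g];print("stand",P)
m=np.array([[-.135,.065,.016],[-.135,-.065,.016],[.135,.065,.016],[.135,-.065,.016]])
gs=np.array([[432,185],[778,350],[655,495]])/[2.66,3.6]-np.array([396/2.66,0])+[255,250]
ms=np.array([[-.135,.065,.016],[.135,-.065,.016]])
def res(q):
    R,t=pose2(*q)
    return (proj(T,m@R.T+t)-g).ravel()
s=least_squares(res,[.55,-.1,-.45]);print(s.x,s.fun.round(1))
R,t=pose2(*s.x);print("scene pred",proj(S,m@R.T+t).round(0).tolist(),gs.round(0).tolist())
E
```

```text
leaf [0.54472257 0.23421711]
leaf [0.43301465 0.23106885]
leaf [0.5459941  0.22351416]
leaf [0.43433048 0.22024409]
blue [0.53979135 0.31302402]
blue [0.42970168 0.31031129]
rack [0.53804868 0.20160139]
rack [0.43658726 0.19771729]
rack [0.5354843  0.22312039]
rack [0.43777619 0.21829613]
rack [0.5345562  0.30157327]
rack [0.43339677 0.29666173]
stand [array([0.52953191, 0.00360797]), array([ 0.49505712, -0.11996922]), array([ 0.78034653, -0.08370653]), array([ 0.73716194, -0.20215232])]
[ 0.6360322  -0.10063402 -0.32696501] [-0.3  0.2 -0.7  3.1 -0.3 -1.6  1.4 -2. ]
scene pred [[311.0, 270.0], [266.0, 301.0], [398.0, 346.0], [352.0, 387.0]] [[269.0, 301.0], [399.0, 347.0], [352.0, 388.0]]
```

```bash
cat >> h.py <<'E'
def go(p,R):
    o=readout.get_obs();Rc=Ro.from_quat(o["tool_rot"]);R=Ro.from_matrix(R) if isinstance(R,np.ndarray) else R
    d=Rc.inv().apply(np.array(p)-o["eef_pos"])*1000
    print("t",round(o["clock"],2),"shift",d.round(1),"turn",(Rc.inv()*R).as_rotvec().round(4),"F",o["ft_force"].round(1))
def down(yaw): return Ro.from_euler('z',yaw)*Ro.from_rotvec([np.pi,0,0])
def sadR(yaw): return Ro.from_matrix(saddle(0,0,yaw)[0])*Ro.from_rotvec([np.pi,0,0])
E
python3 - <<'E'
from h import *
o=readout.get_obs();W=get_calibration("wrist");Rc=Ro.from_quat(o["tool_rot"]).as_matrix()
C=-W["R"].T@W["t"];print("cam in tool",Rc.T@(C-o["eef_pos"]),"\naxes",(Rc.T@W["R"].T).round(3),W["fx"],W["cx"],W["cy"],W["k1"])
go([.56,-.075,.36],down(-.327))
go([.489,.227,.238],down(.033))
E
```

```text
cam in tool [ 0.06930996  0.00057347 -0.07101853] 
axes [[-0.    -0.962 -0.272]
 [ 1.    -0.    -0.001]
 [ 0.001 -0.272  0.962]] 362.3379730025268 322.0205318173048 239.5197252113599 -0.013687839971523317
t 0.1 shift [ 466.  -180.2  -56.6] turn [-1.800e-03  7.000e-04  7.948e-01] F [ 0.1 -0.5 -0. ]
t 0.1 shift [ 538.8 -481.6   66. ] turn [-1.900e-03  4.000e-04  4.348e-01] F [ 0.1 -0.5 -0. ]
```

>>> send_rows:
  moves:
    - [[233, -90, -57], [0, 0, 0.4], 60]
    - [[233, -90, -57], [0, 0, 0.4], 60]
    - [[233, -90, -57], [0, 0, 0.4], 60]
    - [[233, -90, -57], [0, 0, 0.4], 60]
    - [[233, -90, -57], [0, 0, 0.4], 60]
    - [[350, -135, -57], [0, 0, 0.6], 60]
    - [[380, -150, -57], [0, 0, 0.7], 60]
    - [[420, -165, -57], [0, 0, 0.795], 60]
    - [[466, -180, -57], [0, 0, 0.795], 60]
    - [[466, -180, -57], [0, 0, 0.795], 60]
    - [[466, -180, -57], [0, 0, 0.795], 60]
    - [[466, -180, -57], [0, 0, 0.795], 60]

```text
clock: 1.1
eef_pos: [0.5208, -0.1438, 0.3584]
tool_rot: [0.99, -0.139, 0.0, -0.013]
ft_force: [0.4, -0.4, 0.2]
grip_width: 0.0598
```

Run:
```python
from h import *
import pickle
o=readout.get_obs();W=get_calibration("wrist");im=camera("wrist")
pickle.dump((W,im,o),open("pics/w1.pkl","wb"))
print(o["clock"],o["eef_pos"],o["joint_vel"].round(3))
x=im[:,:,::-1].copy()
cv2.imwrite("pics/w1.png",x)
go([.489,.227,.238],down(.033))
```

```text
1.1 [ 0.52076619 -0.14378872  0.35838886] [0.135 0.37  0.536 0.176 0.063 0.002]
t 1.15 shift [-134.8 -344.3  129. ] turn [-0.0257 -0.0033 -0.3119] F [ 3.1 -0.6  0.3]
```

View pics/w1.png

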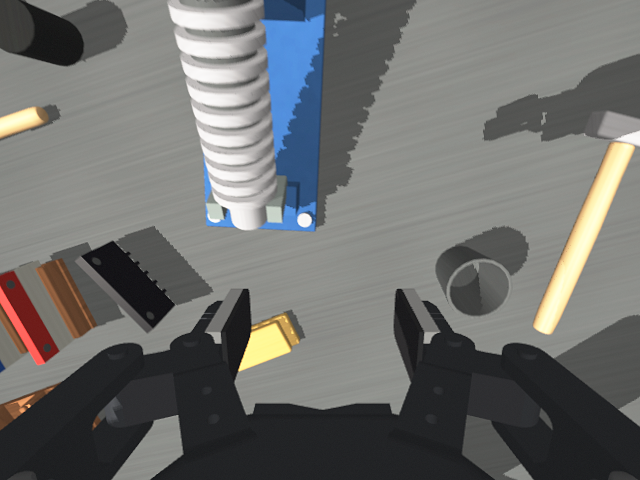

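The wrist picture shows the spindle's lower two thirds along (185,10) to (250,215), and the near base corners at (205,226) and (316,231). Next I'll check the pose fit and sample brightness along the crest line to get the groove phase.

Run:
```python
from h import *
import pickle
W,im,o=pickle.load(open("pics/w1.pkl","rb"));T=get_calibration("top");S=get_calibration("scene")
g=np.array([[30,400],[203,470],[187,75],[345,150]])/3.6+[325,145]
gs=np.array([[269,301],[399,347],[352,388]])
m=np.array([[-.135,.065,.016],[-.135,-.065,.016],[.135,.065,.016],[.135,-.065,.016]])
gw=np.array([[205,226],[316,231]])
def res(q):
    R,t=pose2(*q[:3]);X=m@R.T+t
    return np.r_[(proj(T,X)-g).ravel(),(proj(S,X)[[1,2,3]]-gs).ravel(),((proj(W,X)[[0,1]]-gw)).ravel()*.8]
res0=lambda q:res(q)
s=least_squares(res,[.636,-.1,-.327],loss='soft_l1');print(s.x,res(s.x).round(1))
# scene idx check
q=s.x;R,t=saddle(*q)
xs=np.arange(-76,77)/1e3
P=np.c_[xs,0*xs,0*xs+.030]@R.T+t
top=np.load("pics/top0.npy");sc=np.load("pics/scene0.npy")
for n,c,i in(("top",T,top),("scene",S,sc),("wrist",W,im)):
    uv=proj(c,P).astype(np.float32)
    gray=cv2.GaussianBlur(cv2.cvtColor(i,cv2.COLOR_RGB2GRAY),(0,0),.7).astype(np.float32)
    v=cv2.remap(gray,uv[:,0],uv[:,1],cv2.INTER_LINEAR).ravel()
    v[(uv[:,1]<3)]=np.nan
    k=~np.isnan(v);e=np.exp(-2j*np.pi*xs[k]/.016);hi=v[k]-np.poly1d(np.polyfit(xs[k],v[k],3))(xs[k])
    z=(hi*e).mean();print(n,"amp",abs(z).round(1),"bright centre mod16 mm",(np.angle(np.conj(z))/2/np.pi*16%16).round(2),[int(a) if a==a else -1 for a in v[::2]])
for n,c,i in(("top",T,top),("wrist",W,im)):
    x=i[:,:,::-1].copy()
    ex=lambda L:[(R@np.array(a)/1e3+t,R@np.array(b)/1e3+t) for a,b in L]
    lines(x,c,ex([[(-76,0,30),(76,0,30)],[(-95,30,0),(95,30,0)],[(-95,-30,0),(95,-30,0)]]),(0,0,255))
    lines(x,c,ex([[(k,-5,30),(k,5,30)] for k in range(-64,65,16)]),(0,255,0))
    lines(x,c,box(*pose2(*q),[-.135,-.065,0],[.135,.065,.016]),(0,255,255))
    if n=="top":a=cv2.resize(x[145:285,325:435],None,fx=4,fy=4,interpolation=cv2.INTER_CUBIC)
    else:b=cv2.resize(x[0:240,160:340],None,fx=2,fy=2.333)
cv2.imwrite("pics/ov.png",np.hstack([a,b[:560]]))
```

```text
[ 0.63715441 -0.10058955 -0.33274904] [-0.5 -0.6 -1.1  2.6  0.  -2.   1.7 -2.1 -2.1 -0.3 -0.4 -0.3  0.3 -1.1
  1.  -1.  -0.1  0.1]
top amp 27.1 bright centre mod16 mm 9.29 [159, 201, 229, 231, 210, 173, 134, 121, 146, 190, 224, 233, 214, 175, 135, 123, 156, 199, 225, 228, 207, 166, 132, 125, 155, 201, 225, 227, 211, 169, 131, 124, 151, 203, 224, 226, 205, 165, 124, 125, 160, 202, 226, 224, 203, 162, 123, 116, 152, 196, 220, 220, 199, 157, 122, 116, 144, 192, 219, 221, 202, 162, 118, 109, 145, 189, 214, 215, 196, 152, 115, 112, 144, 191, 215, 214, 196]
scene amp 3.3 bright centre mod16 mm 11.61 [172, 171, 172, 176, 180, 182, 180, 175, 170, 168, 169, 175, 180, 181, 179, 171, 166, 164, 167, 174, 178, 180, 174, 166, 163, 164, 171, 177, 181, 180, 174, 167, 163, 166, 171, 177, 179, 175, 169, 163, 163, 166, 173, 177, 179, 172, 165, 160, 161, 166, 173, 177, 175, 169, 162, 159, 162, 168, 173, 177, 173, 168, 162, 159, 162, 167, 172, 174, 171, 165, 159, 157, 161, 166, 171, 170, 167]
wrist amp 22.6 bright centre mod16 mm 10.59 [183, 193, 234, 240, 239, 230, 195, 185, 172, 194, 236, 239, 238, 226, 188, 184, 156, 198, 236, 237, 236, 222, 186, 178, 143, 202, 235, 235, 235, 218, 185, 168, 138, 210, 233, 233, 234, 211, 182, 152, 134, 211, 232, 230, 232, 207, 181, 141, 132, 210, 230, 228, 231, 205, 175, 129, 125, 210, 227, 225, 229, 203, 169, 118, 108, 199, 223, 222, 226, 199, 156, 113, -1, -1, -1, -1, -1]
```

View pics/ov.png

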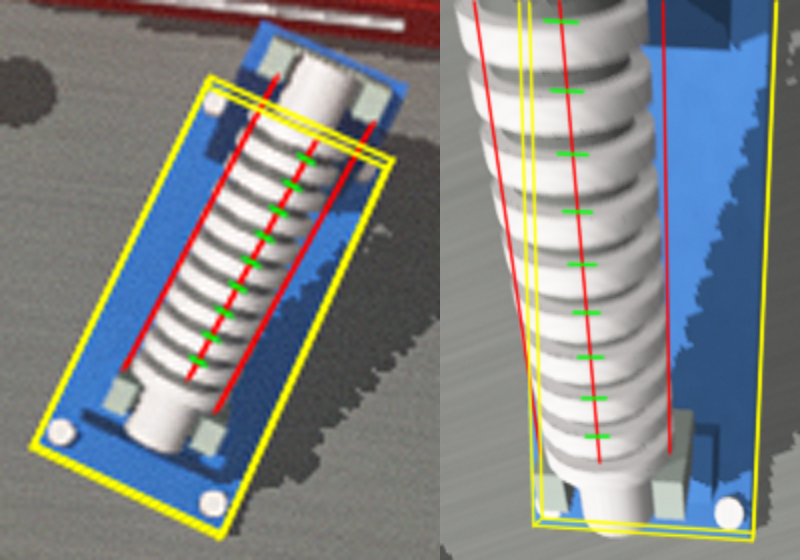

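The overlay fits in both views: the base outline and spindle edges line up, so the saddle is at (0.637,-0.1006) with yaw -0.333. The groove centre estimate is about x≈+2 mm mod 16. Next, hover over the red leaf.

>>> send_rows:
  moves:
    - [[-135, -344, 0], [-0.026, -0.003, -0.312], 60]
    - [[-135, -344, 0], [-0.026, -0.003, -0.312], 60]
    - [[-135, -344, 0], [-0.026, -0.003, -0.312], 60]
    - [[-135, -344, 0], [-0.026, -0.003, -0.312], 60]
    - [[-135, -344, 50], [-0.026, -0.003, -0.312], 50]
    - [[-135, -344, 90], [-0.026, -0.003, -0.312], 50]
    - [[-135, -344, 100], [-0.026, -0.003, -0.312], 50]
    - [[-135, -344, 110], [-0.026, -0.003, -0.312], 50]
    - [[-135, -344, 110], [-0.026, -0.003, -0.312], 40]
    - [[-135, -344, 110], [-0.026, -0.003, -0.312], 40]
    - [[-135, -344, 110], [-0.026, -0.003, -0.312], 40]
    - [[-135, -344, 110], [-0.026, -0.003, -0.312], 40]

```text
clock: 2.15
eef_pos: [0.5031, 0.0508, 0.2742]
tool_rot: [0.999, 0.044, -0.001, -0.015]
ft_force: [1.0, 0.2, -0.3]
grip_width: 0.0399
```

>>> send_rows:
  moves:
    - [[0, 0, 0], [0, 0, 0], 40]
    - [[0, 0, 0], [0, 0, 0], 40]

```text
clock: 2.32
eef_pos: [0.503, 0.0506, 0.2741]
tool_rot: [0.999, 0.044, -0.002, -0.015]
ft_force: [-0.3, -0.1, 0.3]
grip_width: 0.04
```

Run:
```python
from h import *
import pickle
o=readout.get_obs();W=get_calibration("wrist");im=camera("wrist")
pickle.dump((W,im,o),open("pics/w2.pkl","wb"))
print(o["clock"],o["eef_pos"],o["joint_vel"].round(3),o["grip_width"])
x=im[:,:,::-1].copy();cv2.imwrite("pics/w2.png",x)
R,t=pose2(.489,.227,.033)
print(proj(W,np.array([[sx*.055,sy*.005,.076] for sx in(1,-1) for sy in(1,-1)])@R.T+t).round(1).tolist())
go([.489,.227,.238],down(.033))
```

```text
2.3167 [0.50302595 0.05059146 0.27413665] [ 0.001 -0.009  0.017  0.006  0.001  0.001] 0.040022091662710695
[[89.2, 155.1], [102.4, 155.8], [105.5, 291.4], [117.3, 292.2]]
t 2.37 shift [   1.2 -175.7   41.9] turn [-0.0305  0.002   0.0544] F [ 0.4  1.4 -0.3]
```

View pics/w2.png

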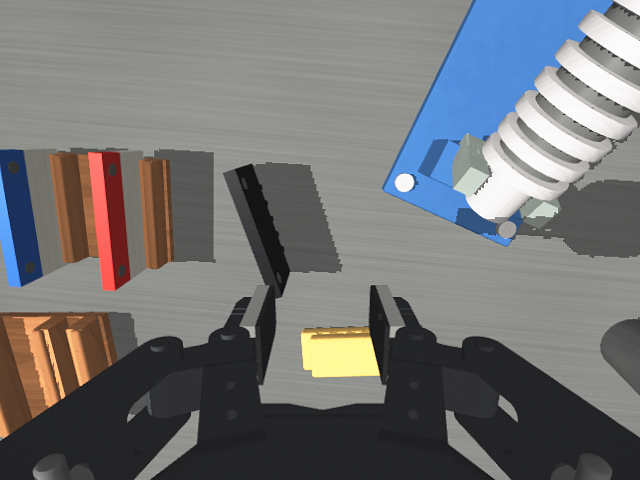

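The red leaf's top face runs from (89,153) to (103–115,290), which matches the prediction to about 2 px. Moving on to the hover.

>>> send_rows:
  moves:
    - [[1, -60, 10], [-0.03, 0.002, 0.054], 40]
    - [[1, -100, 20], [-0.03, 0.002, 0.054], 40]
    - [[1, -140, 30], [-0.03, 0.002, 0.054], 40]
    - [[1, -176, 42], [-0.03, 0.002, 0.054], 40]
    - [[1, -176, 42], [-0.03, 0.002, 0.054], 40]
    - [[1, -176, 42], [-0.03, 0.002, 0.054], 40]
    - [[1, -176, 42], [-0.03, 0.002, 0.054], 40]
    - [[1, -176, 42], [-0.03, 0.002, 0.054], 40]
    - [[1, -176, 42], [-0.03, 0.002, 0.054], 40]
    - [[1, -176, 42], [-0.03, 0.002, 0.054], 40]
    - [[1, -176, 42], [-0.03, 0.002, 0.054], 40]

```text
clock: 3.28
eef_pos: [0.5045, 0.0523, 0.2404]
tool_rot: [0.999, 0.045, -0.001, -0.016]
ft_force: [-0.7, 0.8, -0.6]
grip_width: 0.0399
```

Run:
```python
from h import *
import pickle
o=readout.get_obs();W=get_calibration("wrist");im=camera("wrist")
pickle.dump((W,im,o),open("pics/w3.pkl","wb"))
print(o["clock"],o["eef_pos"],o["joint_vel"].round(3),o["grip_width"])
x=im[:,:,::-1].copy()
R,t=pose2(.489,.227,.033)
q=proj(W,np.array([[sx*.055,sy*.005,.076] for sx in(1,-1) for sy in(1,-1)])@R.T+t)
print(q.round(1).tolist())
hsv=cv2.cvtColor(x,cv2.COLOR_BGR2HSV)
m=((hsv[...,0]<6)|(hsv[...,0]>174))&(hsv[...,1]>150)
for v in range(100,400,12):
    u=np.where(m[v])[0]
    if len(u)>5:print(v,u.min(),u.max(),hsv[v,u[::2],2])
cv2.imwrite("pics/w3.png",x)
go([.489,.227,.118],down(.033))
```

```text
3.2833 [0.50453796 0.05227547 0.24036123] [ 0.002  0.005 -0.013 -0.021  0.001 -0.   ] 0.039941227309519295
[[59.6, 160.1], [74.5, 160.9], [80.8, 311.9], [94.0, 312.8]]
160 58 95 [249 109 107 106 107 108 107 107 106 107 107 108]
172 60 97 [255 151 105 107 109  96 108 108 108]
184 61 98 [253  98 108 108 108 109  99 110 108 107 107 108]
196 63 99 [255 126 107 107 108 108 108 107 108 107 108 108]
208 64 100 [253 255 255 255 102 108 108 108 106 108 107 107 108 108 107]
220 66 101 [255 255 255 255 255 255 255 102 108 107 108 108 108 107 108 107 107 109]
232 67 102 [239 255 255 255 255 255 255 255 105 108 108 107 106 107 107 108 109 107]
244 69 104 [255 255 255 255 255 255 255 168 107 107 108 108 107 108 108 109 108 107]
256 70 105 [234 255 255 255 255 255 255 234 105 109 107 108 107 108 108 107 106 108]
268 72 106 [255 255 255 255 255 255 255 105 107 107 108 108 108 108 108 109 108 107]
280 74 107 [255 255 255 255 255 255 255  97 107 108 107 107 108 109 109 107 108]
292 76 108 [255 255 255 255 255 255 255 105 107 108 109 108 108]
304 77 99 [255 255 255 255 255 255 255  98 108 108 106 107]
t 3.33 shift [   0.3 -171.4  127.8] turn [-0.0321  0.0017  0.0566] F [-0.5  0.6 -0.6]
```

View pics/w3.png

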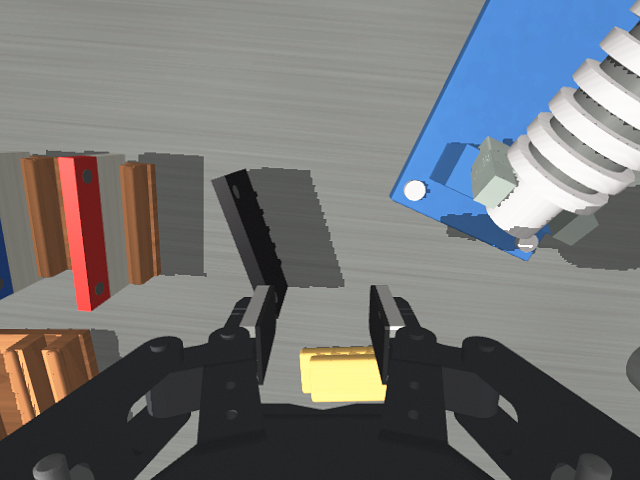

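The arm dropped but did not move sideways or turn. I'll look at the joints.

Run:
```python
from h import *
o=readout.get_obs();print(o["joint_pos"].round(3),o["tau"].round(2),o["tool_rot"])
```

```text
[ 0.089  0.292 -0.096  1.184  0.032  3.141] [  0.   -38.85  24.34  -0.     0.11   0.  ] [ 0.99886701  0.04479456 -0.00111232 -0.01602824]
```

>>> send_rows:
  moves:
    - [[0, -20, -10], [0, 0, 0], 40]
    - [[0, -40, -20], [0, 0, 0], 40]
    - [[0, -60, -20], [0, 0, 0], 40]

```text
clock: 3.58
eef_pos: [0.5044, 0.0802, 0.2641]
tool_rot: [0.997, 0.066, -0.001, -0.028]
ft_force: [0.8, 0.6, 0.1]
grip_width: 0.0403
```

Run:
```python
from h import *
o=readout.get_obs();print(o["joint_pos"].round(3),o["tau"].round(2),o["tool_rot"],o["eef_pos"])
```

```text
[ 0.132  0.281 -0.047  1.24   0.057  3.141] [ -0.74 -37.68  23.51   0.43   0.1    0.  ] [ 9.97382863e-01  6.64964115e-02 -7.04840241e-04 -2.83752582e-02] [0.50442555 0.08024813 0.26410522]
```

Joint 6 was at its 3.14 limit, so the half-turned grasp is needed (j6≈0.4). I'll unwind tool z in the negative direction while moving.

>>> send_rows:
  moves:
    - [[0, -10, -5], [0, 0, -0.12], 40]
    - [[0, -20, -5], [0, 0, -0.24], 40]
    - [[0, -30, -5], [0, 0, -0.36], 40]
    - [[0, -45, -5], [0, 0, -0.48], 40]
    - [[0, -60, -5], [0, 0, -0.6], 40]
    - [[0, -75, -5], [0, 0, -0.72], 40]
    - [[0, -90, -5], [0, 0, -0.84], 40]
    - [[0, -105, -5], [0, 0, -0.96], 40]
    - [[2, -120, -5], [0, 0, -1.08], 40]
    - [[4, -130, -5], [0, 0, -1.2], 40]
    - [[4, -140, -5], [0, 0, -1.32], 40]
    - [[4, -148, -5], [0, 0, -1.44], 40]

```text
clock: 4.58
eef_pos: [0.4886, 0.2281, 0.2771]
tool_rot: [0.703, 0.71, 0.018, -0.022]
ft_force: [0.1, -0.1, -0.1]
grip_width: 0.0397
```

Run:
```python
from h import *
o=readout.get_obs();print(o["joint_pos"].round(3))
go([.489,.227,.238],down(.033+np.pi))
```

```text
[0.414 0.319 0.04  1.274 0.054 1.975]
t 4.58 shift [-3.3  0.6 39. ] turn [ 0.0415 -0.0481 -1.5938] F [ 0.1 -0.1 -0.1]
```

>>> send_rows:
  moves:
    - [[-3, 1, 5], [0, 0, -0.12], 40]
    - [[-3, 1, 10], [0, 0, -0.24], 40]
    - [[-3, 1, 15], [0, 0, -0.36], 40]
    - [[-3, 1, 20], [0, 0, -0.48], 40]
    - [[-3, 1, 25], [0, 0, -0.6], 40]
    - [[-3, 1, 30], [0, 0, -0.72], 40]
    - [[-3, 1, 35], [0.02, -0.02, -0.84], 40]
    - [[-3, 1, 39], [0.02, -0.02, -0.96], 40]
    - [[-3, 1, 39], [0.03, -0.03, -1.08], 40]
    - [[-3, 1, 39], [0.03, -0.03, -1.2], 40]
    - [[-3, 1, 39], [0.035, -0.04, -1.32], 40]
    - [[-3, 1, 39], [0.04, -0.045, -1.44], 40]

```text
clock: 5.58
eef_pos: [0.4893, 0.2276, 0.2375]
tool_rot: [0.057, 0.998, 0.0, -0.003]
ft_force: [1.6, 0.2, -0.2]
grip_width: 0.0402
```

>>> send_rows:
  moves:
    - [[0, 0, 0], [0, 0, -0.11], 40]
    - [[0, 0, 0], [0, 0, -0.155], 40]
    - [[0, 0, 0], [0, 0, -0.155], 40]
    - [[0, 0, 0], [0, 0, -0.155], 40]

```text
clock: 5.92
eef_pos: [0.4892, 0.2278, 0.2372]
tool_rot: [-0.02, 1.0, 0.001, -0.003]
ft_force: [0.5, 0.1, 0.2]
grip_width: 0.0398
```

Run:
```python
from h import *
import pickle
o=readout.get_obs();W=get_calibration("wrist");im=camera("wrist")
pickle.dump((W,im,o),open("pics/w4.pkl","wb"))
print(o["clock"],o["eef_pos"],o["joint_vel"].round(3),o["joint_pos"].round(3))
x=im[:,:,::-1].copy()
R,t=pose2(.489,.227,.033)
q=proj(W,np.array([[sx*.055,sy*.005,.076] for sx in(1,-1) for sy in(1,-1)])@R.T+t)
print(q.round(1).tolist())
lines(x,W,box(R,t+[0,0,.008],[-.055,-.005,.044],[.055,.005,.068]),(0,255,0))
cv2.imwrite("pics/w4.png",x)
go([.489,.227,.118],down(.033+np.pi))
```

```text
5.9167 [0.48920023 0.22779718 0.23720888] [-0.002 -0.002  0.003  0.003 -0.002  0.003] [ 0.434  0.358 -0.009  1.208  0.003  0.395]
[[327.5, 319.1], [313.4, 319.0], [329.3, 160.6], [313.4, 160.5]]
t 5.97 shift [ -0.4  -0.9 119.3] turn [ 0.0014 -0.0056  0.0067] F [-0.3 -0.3 -0.4]
```

View pics/w4.png

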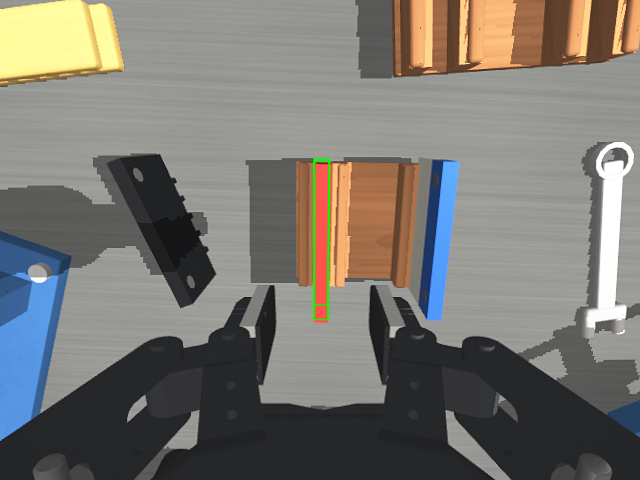

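Very good agreement: the red spine sits inside the overlay and its near end is at v=322 against 319 predicted. The fingers straddle it clear of the blue and black leaves. Descend and grip.

>>> send_rows:
  moves:
    - [[-1, -1, 30], [0, -0.005, 0.006], 40]
    - [[-1, -1, 60], [0, -0.005, 0.006], 40]
    - [[-1, -1, 85], [0, -0.005, 0.006], 40]
    - [[-1, -1, 105], [0, -0.005, 0.006], 40]
    - [[-1, -1, 119], [0, -0.005, 0.006], 40]
    - [[-1, -1, 119], [0, -0.005, 0.006], 40]
    - [[-1, -1, 119], [0, -0.005, 0.006], 40]
    - [[-1, -1, 119], [0, -0.005, 0.006], 25]
    - [[-1, -1, 119], [0, -0.005, 0.006], 18]
    - [[-1, -1, 119], [0, -0.005, 0.006], 14]

```text
clock: 6.8
eef_pos: [0.4905, 0.2274, 0.1197]
tool_rot: [-0.017, 1.0, 0.001, 0.001]
ft_force: [0.3, 0.4, 0.5]
grip_width: 0.0139
```

>>> send_rows:
  moves:
    - [[0, 0, 0], [0, 0, 0], 10]
    - [[0, 0, 0], [0, 0, 0], 5]
    - [[0, 0, 0], [0, 0, 0], 5]
    - [[0, 0, 0], [0, 0, 0], 5]

```text
clock: 7.13
eef_pos: [0.4911, 0.2276, 0.1206]
tool_rot: [-0.017, 1.0, 0.002, 0.002]
ft_force: [-0.7, -0.2, 5.5]
grip_width: 0.009
```

Run:
```python
from h import *
o=readout.get_obs()
print(o["eef_pos"].round(5),Ro.from_quat(o["tool_rot"]).as_rotvec().round(4),o["tool_rot"].tolist(),o["ft_force"],o["ft_torque"],o["grip_width"])
```

```text
[0.49105 0.22762 0.12065] [-0.0525  3.1373  0.0053] [-0.01673032210809326, 0.9998568066270259, 0.0016754252591110593, 0.0019119398438326677] [-0.73239218 -0.19551395  5.54958765] [-0.05710587  0.06184175  0.01697305] 0.008972560746997316
```

Gripped at 9 mm opening. Recorded grasp pose P0 = (0.4911, 0.2276, 0.1207). Lift slowly, then compute the travel.

>>> send_rows:
  moves:
    - [[0, 0, -5], [0, 0, 0], 5]
    - [[0, 0, -15], [0, 0, 0], 5]
    - [[0, 0, -30], [0, 0, 0], 5]
    - [[0, 0, -50], [0, 0, 0], 5]
    - [[0, 0, -75], [0, 0, 0], 5]
    - [[0, 0, -105], [0, 0, 0], 5]
    - [[0, 0, -135], [0, 0, 0], 5]
    - [[0, 0, -160], [0, 0, 0], 5]
    - [[0, 0, -175], [0, 0, 0], 5]
    - [[0, 0, -175], [0, 0, 0], 5]

```text
clock: 7.97
eef_pos: [0.4918, 0.2276, 0.3004]
tool_rot: [-0.017, 1.0, 0.003, 0.006]
ft_force: [1.4, -0.2, -1.1]
grip_width: 0.0095
```

```bash
cat >> h.py <<'E'
P0=np.array([.49105,.22762,.12065]);Q0=Ro.from_quat([-0.01673,0.99986,0.00168,0.00191])
SX=[.63715,-.10059,-.33275]
def sad(xl,zt,yl=0,xo=1.0,zo=112.65):
    R,t=saddle(*SX);return R@(np.array([xl+xo,yl,zt+zo])/1e3)+t, Ro.from_matrix(R)*Ro.from_rotvec([0,np.pi,0])
def where(xo=1.0,zo=112.65):
    o=readout.get_obs();R,t=saddle(*SX);p=R.T@(o["eef_pos"]-t)*1e3-[xo,0,zo]
    A=(Ro.from_matrix(R)*Ro.from_rotvec([0,np.pi,0])).inv()*Ro.from_quat(o["tool_rot"])
    print("t",round(o["clock"],2),"leaf in saddle",p.round(2),"rot err",A.as_rotvec().round(4),"F saddle",(R.T@o["ft_force"]).round(1),"T",(R.T@o["ft_torque"]).round(2),"g",round(o["grip_width"]*1e3,1))
E
python3 - <<'E'
from h import *
where();go(*sad(2,50));print(readout.get_obs()["joint_pos"].round(2),sad(2,50)[0])
E
```

```text
t 7.97 leaf in saddle [-149.01  296.12  103.3 ] rot err [ 0.0702  0.5105 -0.3563] F saddle [ 0.7  0.  -1.6] T [ 0.02 -0.07 -0.01] g 9.5
t 7.97 shift [ -55.2 -331.4   21.7] turn [-0.0702 -0.5105  0.3563] F [ 1.4 -0.2 -1.1]
[0.43 0.32 0.1  1.34 0.   0.4 ] [ 0.55828057 -0.10156993  0.27727675]
```

>>> send_rows:
  moves:
    - [[-5, -25, -20], [-0.01, -0.05, 0.03], 5]
    - [[-10, -60, -20], [-0.02, -0.15, 0.1], 5]
    - [[-15, -95, -20], [-0.03, -0.25, 0.16], 5]
    - [[-20, -130, -20], [-0.05, -0.34, 0.24], 5]
    - [[-30, -165, -20], [-0.06, -0.43, 0.3], 5]
    - [[-40, -200, -20], [-0.07, -0.51, 0.356], 5]
    - [[-47, -235, -20], [-0.07, -0.51, 0.356], 5]
    - [[-55, -270, -20], [-0.07, -0.51, 0.356], 5]
    - [[-55, -300, -20], [-0.07, -0.51, 0.356], 5]
    - [[-55, -320, -10], [-0.07, -0.51, 0.356], 5]
    - [[-55, -331, 0], [-0.07, -0.51, 0.356], 5]
    - [[-55, -331, 10], [-0.07, -0.51, 0.356], 5]

```text
clock: 8.97
eef_pos: [0.5569, -0.1034, 0.2866]
tool_rot: [0.162, 0.953, 0.042, 0.254]
ft_force: [-0.1, 0.9, -0.9]
grip_width: 0.0092
```

>>> send_rows:
  moves:
    - [[0, 0, 0], [0, 0, 0], 5]
    - [[0, 0, 0], [0, 0, 0], 5]

```text
clock: 9.13
eef_pos: [0.5553, -0.1029, 0.2837]
tool_rot: [0.162, 0.953, 0.042, 0.251]
ft_force: [-0.3, 0.7, -0.9]
grip_width: 0.0091
```

Run:
```python
from h import *
import pickle
where();go(*sad(2,34))
o=readout.get_obs();W=get_calibration("wrist");im=camera("wrist");top=camera("top");sc=camera("scene")
pickle.dump((W,im,o,top,sc),open("pics/w5.pkl","wb"));print(o["joint_pos"].round(2))
a=cv2.resize(im[:,:,::-1][100:400,120:520],None,fx=1.0,fy=1.0)
b=cv2.resize(sc[:,:,::-1][200:350,240:440],None,fx=2,fy=2,interpolation=cv2.INTER_CUBIC)
cv2.imwrite("pics/w5.png",np.hstack([a,b]))
```

```text
t 9.13 leaf in saddle [ 3.02 -1.07 57.1 ] rot err [0.0035 0.0087 0.0036] F saddle [-0.9  0.5 -0.6] T [-0.19  0.58 -0.04] g 9.1
t 9.13 shift [ 0.8  1.1 23.1] turn [-0.0035 -0.0087 -0.0036] F [-0.3  0.7 -0.9]
[-0.23  0.09 -0.34  0.63  0.11  0.14]
```

View pics/w5.png

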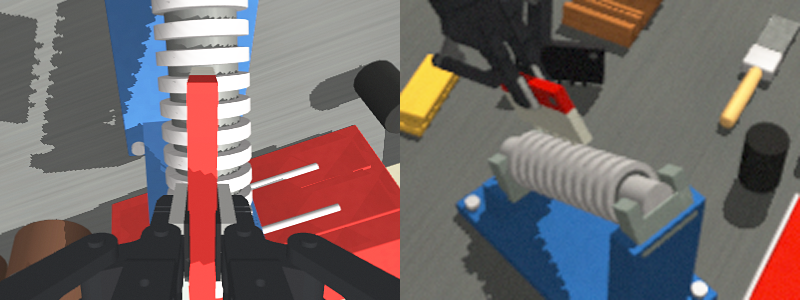

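The wrist view shows the spine lying along the spindle axis. In the scene view the leaf looks steeper than the spindle, so I'll check numerically whether it pivoted in the grip (10 pictures viewed).

```bash
cat >> h.py <<'E'
def redmask(im):
    h=cv2.cvtColor(im,cv2.COLOR_RGB2HSV);return (((h[...,0]<7)|(h[...,0]>173))&(h[...,1]>150)&(h[...,2]>60)).astype(np.uint8)
def leafpts(th,xo,zo,o):  # spine outline in world, pivot th about tool y at grasp; tool-frame
    v=[]
    for sx,z in((-55,44),(55,44),(55,68),(-55,68)):
        for sy in(-5,5):
            p=np.array([sx+xo,sy,zo-z-54.]);p=Ro.from_rotvec([0,th,0]).apply(p)+[0,0,54];v.append(p/1e3)
    return Ro.from_quat(o["tool_rot"]).apply(v)+o["eef_pos"]
E
python3 - <<'E'
from h import *
import pickle
W,im,o,top,sc=pickle.load(open("pics/w5.pkl","rb"));S=get_calibration("scene");T=get_calibration("top")
for n,c,i,(u0,u1,v0,v1) in(("scene",S,sc,(240,340,200,300)),("wrist",W,im,(290,345,100,420)),("top",T,top,(330,450,150,300))):
    m=np.zeros(i.shape[:2],np.uint8);m[v0:v1,u0:u1]=redmask(i)[v0:v1,u0:u1]
    p=cv2.findNonZero(m);h=cv2.convexHull(p)[:,0];print(n,len(p),"hull",cv2.approxPolyDP(h,1.5,True)[:,0].tolist())
    for th in(0,.1,.2,-.1):print(th,cv2.convexHull(proj(c,leafpts(th,1,112.65,o)).astype(np.float32))[:,0].round(0).astype(int).tolist())
E
```

```text
scene 260 hull [[327, 253], [322, 256], [293, 245], [291, 242], [301, 236], [320, 242]]
0 [[325, 253], [321, 257], [290, 245], [284, 235], [288, 232], [319, 242]]
0.1 [[326, 255], [322, 259], [288, 242], [283, 233], [287, 230], [321, 245]]
0.2 [[326, 257], [322, 261], [286, 240], [282, 231], [286, 228], [322, 247]]
-0.1 [[324, 251], [320, 254], [291, 247], [285, 237], [289, 234], [317, 240]]
wrist 6668 hull [[327, 409], [301, 405], [307, 182], [310, 175], [334, 175], [337, 182], [343, 405]]
0 [[338, 177], [335, 455], [310, 455], [306, 177], [309, 170], [335, 170]]
0.1 [[339, 183], [334, 445], [310, 445], [305, 183], [308, 168], [336, 168]]
0.2 [[339, 191], [334, 435], [310, 435], [305, 191], [308, 168], [336, 168]]
-0.1 [[337, 173], [335, 464], [309, 464], [307, 173]]
top 402 hull [[449, 150], [449, 154], [379, 242], [381, 150]]
0 [[409, 198], [382, 246], [378, 244], [377, 240], [402, 193], [407, 196]]
0.1 [[408, 197], [383, 246], [379, 244], [377, 241], [402, 194], [406, 196]]
0.2 [[408, 197], [384, 246], [379, 244], [377, 242], [401, 194], [403, 194]]
-0.1 [[409, 199], [382, 245], [378, 243], [377, 238], [403, 193], [407, 196]]
```

The outline matches zero pivot, but the leaf sits about 2 mm further uphill than assumed, so the offset becomes -1 mm. I'll approach to just above crest height.

```bash
sed -i 's/xo=1.0/xo=-1.0/g' h.py; python3 -c "
from h import *
where();go(*sad(2,34))"
```

```text
t 9.28 leaf in saddle [ 7.86  0.27 58.91] rot err [0.0019 0.0028 0.0018] F saddle [-0.4 -0.5 -1.5] T [-0.21  0.6   0.1 ] g 9.2
t 9.28 shift [ 5.8 -0.2 24.9] turn [-0.0019 -0.0028 -0.0018] F [ 0.3 -0.3 -1.6]
```

>>> send_rows:
  moves:
    - [[3, 0, 6], [-0.002, -0.003, -0.002], 5]
    - [[6, 0, 12], [-0.002, -0.003, -0.002], 5]
    - [[6, 0, 18], [-0.002, -0.003, -0.002], 5]
    - [[6, 0, 22], [-0.002, -0.003, -0.002], 5]
    - [[6, 0, 25], [-0.002, -0.003, -0.002], 5]
    - [[6, 0, 25], [-0.002, -0.003, -0.002], 5]
    - [[6, 0, 25], [-0.002, -0.003, -0.002], 5]
    - [[6, 0, 25], [-0.002, -0.003, -0.002], 5]
    - [[6, 0, 25], [-0.002, -0.003, -0.002], 5]

```text
clock: 10.03
eef_pos: [0.5647, -0.1008, 0.2627]
tool_rot: [0.16, 0.952, 0.043, 0.256]
ft_force: [0.3, 0.0, -1.4]
grip_width: 0.009
```

```bash
python3 -c "
from h import *
import pickle
where();go(*sad(2,30));o=readout.get_obs();W=get_calibration('wrist');im=camera('wrist');pickle.dump((W,im,o),open('pics/w6.pkl','wb'))
m=np.zeros((480,640),np.uint8);m[100:420,290:345]=redmask(im)[100:420,290:345]
print(cv2.approxPolyDP(cv2.convexHull(cv2.findNonZero(m)),1.5,True)[:,0].tolist())
for xo in(-1,1):print(proj(W,leafpts(0,xo,112.65,o)).round(1)[[0,1,2,3,4,5,6,7]].tolist())
where()"
```

```text
t 10.03 leaf in saddle [ 2.15  0.2  34.16] rot err [-0.     -0.0008 -0.0001] F saddle [-0.4 -0.1 -1.3] T [-0.22  0.6  -0.02] g 9.0
t 10.03 shift [ 0.2 -0.2  4.2] turn [0.     0.0008 0.0001] F [ 0.3  0.  -1.4]
[[327, 409], [309, 407], [306, 183], [310, 175], [334, 175], [337, 181], [337, 304], [334, 407]]
[[311.3, 415.1], [332.8, 415.1], [308.8, 175.3], [335.0, 175.3], [306.1, 183.0], [337.7, 183.0], [309.6, 459.0], [334.5, 459.0]]
[[311.2, 411.5], [332.9, 411.5], [308.7, 170.0], [335.1, 170.0], [306.0, 176.6], [337.8, 176.6], [309.5, 455.1], [334.6, 455.1]]
t 10.08 leaf in saddle [ 2.13  0.2  34.18] rot err [-0.     -0.0008 -0.0001] F saddle [ 0.1 -0.3 -1.2] T [-0.21  0.64  0.03] g 8.8
```

The offset of -1 mm fits the wrist image to sub-mm and the leaf has not pivoted. Feel downwards in small steps.

>>> send_rows:
  moves:
    - [[0, 0, 2], [0, 0, 0], 5]
    - [[0, 0, 4], [0, 0, 0], 5]
    - [[0, 0, 5], [0, 0, 0], 5]
    - [[0, 0, 6], [0, 0, 0], 5]
    - [[0, 0, 6], [0, 0, 0], 5]

```text
clock: 10.5
eef_pos: [0.5676, -0.1007, 0.2572]
tool_rot: [0.16, 0.953, 0.043, 0.255]
ft_force: [-0.7, -0.2, -1.3]
grip_width: 0.0089
```

```bash
python3 -c "
from h import *
where()"
```

```text
t 10.5 leaf in saddle [ 1.89  0.14 27.89] rot err [ 0.     -0.0003 -0.0001] F saddle [-1.1 -0.6 -0.8] T [-0.17  0.68  0.06] g 8.9
```

Tips are at about 28 with no contact force, below crest height, so they are probably entering a groove. Continue.

>>> send_rows:
  moves:
    - [[0, 0, 1], [0, 0, 0], 5]
    - [[0, 0, 2], [0, 0, 0], 5]
    - [[0, 0, 3], [0, 0, 0], 5]
    - [[0, 0, 3], [0, 0, 0], 5]

```text
clock: 10.83
eef_pos: [0.5692, -0.1007, 0.2543]
tool_rot: [0.16, 0.953, 0.043, 0.255]
ft_force: [0.1, 0.4, -0.5]
grip_width: 0.0093
```

```bash
python3 -c "
from h import *
where()"
```

```text
t 10.83 leaf in saddle [ 1.79  0.14 24.71] rot err [ 0.0001 -0.     -0.0001] F saddle [-0.3  0.4 -0.5] T [-0.22  0.61  0.03] g 9.3
```

>>> send_rows:
  moves:
    - [[0, 0, 1], [0, 0, 0], 5]
    - [[0, 0, 2], [0, 0, 0], 5]
    - [[0, 0, 3], [0, 0, 0], 5]
    - [[0, 0, 3], [0, 0, 0], 5]

```text
clock: 11.17
eef_pos: [0.5695, -0.1007, 0.2537]
tool_rot: [0.16, 0.952, 0.043, 0.256]
ft_force: [-17.2, 1.7, 13.9]
grip_width: 0.0089
```

```bash
python3 -c "
from h import *
where()"
```

```text
t 11.17 leaf in saddle [ 1.71  0.18 23.94] rot err [ 0.0001 -0.0006  0.0002] F saddle [-8.  -1.  20.6] T [-0.33  1.71  0.01] g 8.9
```

Contact at z≈23.9 with 20 N normal and an 8 N downhill push, so it could be home or slightly on a flank. I'll ease 1 mm downhill (+tool x) and see.

>>> send_rows:
  moves:
    - [[0.5, 0, 0], [0, 0, 0], 5]
    - [[1, 0, 0.5], [0, 0, 0], 5]
    - [[1, 0, 1], [0, 0, 0], 5]

```text
clock: 11.42
eef_pos: [0.5692, -0.1004, 0.2535]
tool_rot: [0.16, 0.952, 0.043, 0.256]
ft_force: [-12.7, 1.3, 11.6]
grip_width: 0.009
```

```bash
python3 -c "
from h import *
where()"
```

```text
t 11.42 leaf in saddle [ 1.34  0.3  23.95] rot err [-0.0001 -0.0023  0.0002] F saddle [-5.3 -0.4 16.3] T [-0.27  1.09 -0.07] g 9.0
```

>>> send_rows:
  moves:
    - [[0.7, 0, 0.5], [0, 0, 0], 5]
    - [[1.2, 0, 0.5], [0, 0, 0], 5]
    - [[1.2, 0, 0.5], [0, 0, 0], 5]

```text
clock: 11.67
eef_pos: [0.569, -0.1003, 0.2535]
tool_rot: [0.16, 0.952, 0.043, 0.257]
ft_force: [-4.6, -0.2, 6.0]
grip_width: 0.0088
```

```bash
python3 -c "
from h import *
where()"
```

```text
t 11.67 leaf in saddle [ 1.11  0.34 24.06] rot err [-0.     -0.0045  0.0001] F saddle [-0.8 -0.5  7.5] T [-0.28  0.53 -0.01] g 8.8
```

>>> send_rows:
  moves:
    - [[-0.7, 0, 0.5], [0, 0, 0], 5]
    - [[-1.5, 0, 0.5], [0, 0, 0], 5]
    - [[-2, 0, 0.5], [0, 0, 0], 5]
    - [[-2, 0, 0.5], [0, 0, 0], 5]

```text
clock: 12.0
eef_pos: [0.5694, -0.1005, 0.2538]
tool_rot: [0.16, 0.952, 0.043, 0.256]
ft_force: [-13.3, 0.7, 9.1]
grip_width: 0.0091
```

```bash
python3 -c "
from h import *
where()"
```

```text
t 12.0 leaf in saddle [ 1.66  0.31 24.08] rot err [-0.0001 -0.0016  0.0004] F saddle [-6.8 -1.6 14.5] T [-0.24  1.6   0.  ] g 9.1
```

Uphill it meets a wall at x≈1.7. Now I'll find the other wall.

>>> send_rows:
  moves:
    - [[0.7, 0, 0.3], [0, 0, 0], 5]
    - [[1.5, 0, 0.3], [0, 0, 0], 5]
    - [[2.3, 0, 0.3], [0, 0, 0], 5]
    - [[3, 0, 0.3], [0, 0, 0], 5]
    - [[3, 0, 0.3], [0, 0, 0], 5]

```text
clock: 12.42
eef_pos: [0.5682, -0.0998, 0.2531]
tool_rot: [0.16, 0.952, 0.043, 0.257]
ft_force: [0.2, -0.5, 4.0]
grip_width: 0.0089
```

```bash
python3 -c "
from h import *
where()"
```

```text
t 12.42 leaf in saddle [ 0.08  0.47 24.11] rot err [-0.0004 -0.0045  0.0001] F saddle [2.3 0.2 3.4] T [-0.24 -0.32  0.03] g 8.9
```

Walls are at about +1.7 and 0, roughly ±0.9 mm of play at constant depth, so the teeth are fully home. Centre, level, and press lightly for more than a second.

>>> send_rows:
  moves:
    - [[-0.4, 0, 0.3], [0, 0.003, 0], 5]
    - [[-0.8, 0, 0.6], [0, 0.004, 0], 5]
    - [[-0.8, 0, 1], [0, 0.004, 0], 5]
    - [[-0.8, 0, 1], [0, 0.004, 0], 5]

```text
clock: 12.75
eef_pos: [0.5687, -0.1, 0.2533]
tool_rot: [0.16, 0.953, 0.043, 0.255]
ft_force: [-8.2, 0.0, 11.0]
grip_width: 0.0092
```

```bash
python3 -c "
from h import *
where()
import pickle
S=get_calibration('scene');o=readout.get_obs();W=get_calibration('wrist');im=camera('wrist');sc=camera('scene');pickle.dump((W,im,o,sc),open('pics/w7.pkl','wb'))
a=cv2.resize(im[:,:,::-1][130:430,220:420],None,fx=2,fy=2);b=cv2.resize(sc[:,:,::-1][210:310,265:365],None,fx=4,fy=6,interpolation=cv2.INTER_CUBIC)
cv2.imwrite('pics/w7.png',np.hstack([a,b]))
m=np.zeros((480,640),np.uint8);m[100:420,290:345]=redmask(im)[100:420,290:345]
print(cv2.approxPolyDP(cv2.convexHull(cv2.findNonZero(m)),1.5,True)[:,0].tolist())
where()
"
```

```text
t 12.75 leaf in saddle [ 0.7   0.48 24.  ] rot err [-0.0004 -0.0002  0.0003] F saddle [-1.6 -0.5 13.6] T [-0.29  0.65 -0.03] g 9.2
[[334, 175], [338, 183], [334, 407], [318, 409], [309, 407], [306, 183], [310, 175]]
t 12.85 leaf in saddle [ 0.66  0.46 23.99] rot err [-0.0004 -0.0002  0.0003] F saddle [-3.  -0.7 14.5] T [-0.33  0.62  0.04] g 9.1
```

View pics/w7.png

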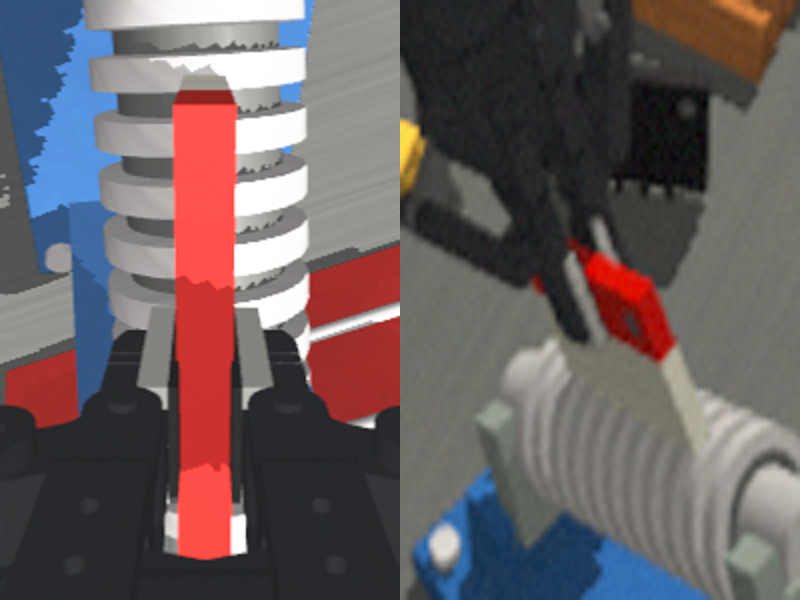

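The wrist view shows the spine centred along the spindle with its lower end at (205,80). The scene crop shows the plate sunk into the ridges, and its in-hand outline is unchanged, so it hasn't slipped. Hold the light press.

>>> send_rows:
  moves:
    - [[0, 0, 0.8], [0, 0, 0], 5]
    - [[0, 0, 0.8], [0, 0, 0], 5]
    - [[0, 0, 0.8], [0, 0, 0], 5]
    - [[0, 0, 0.8], [0, 0, 0], 5]
    - [[0, 0, 0.8], [0, 0, 0], 5]
    - [[0, 0, 0.8], [0, 0, 0], 5]
    - [[0, 0, 0.8], [0, 0, 0], 5]
    - [[0, 0, 0.8], [0, 0, 0], 5]
    - [[0, 0, 0.8], [0, 0, 0], 5]
    - [[0, 0, 0.8], [0, 0, 0], 5]
    - [[0, 0, 0.8], [0, 0, 0], 5]
    - [[0, 0, 0.8], [0, 0, 0], 5]

```text
clock: 13.85
eef_pos: [0.5687, -0.1, 0.2533]
tool_rot: [0.16, 0.953, 0.043, 0.255]
ft_force: [-8.6, -0.0, 10.2]
grip_width: 0.0092
```

```bash
python3 -c "
from h import *
where()"
```

```text
t 13.85 leaf in saddle [ 0.66  0.5  24.04] rot err [-0.0004 -0.0003  0.0004] F saddle [-2.2 -0.8 13.1] T [-0.32  0.52  0.  ] g 9.2
```

>>> send_rows:
  moves:
    - [[0, 0, 0.5], [0, 0, 0], 5]
    - [[0, 0, 0.5], [0, 0, 0], 5]
    - [[0, 0, 0.5], [0, 0, 0], 5]
    - [[0, 0, 0.5], [0, 0, 0], 5]
    - [[0, 0, 0.5], [0, 0, 0], 5]
    - [[0, 0, 0.5], [0, 0, 0], 5]

```text
clock: 14.35
eef_pos: [0.5686, -0.1, 0.2533]
tool_rot: [0.16, 0.952, 0.043, 0.255]
ft_force: [-6.2, -0.2, 9.0]
grip_width: 0.0093
```

```bash
python3 -c "
from h import *
where()"
```

```text
t 14.35 leaf in saddle [ 0.66  0.5  24.09] rot err [-0.0004 -0.0004  0.0005] F saddle [-0.7 -0.4 10.9] T [-0.34  0.36 -0.01] g 9.3
```

Held about 1.6 s at 11–14 N, with steady depth. Withdraw square to the spindle.

>>> send_rows:
  moves:
    - [[0, 0, -2], [0, 0, 0], 5]
    - [[0, 0, -5], [0, 0, 0], 5]
    - [[0, 0, -10], [0, 0, 0], 5]
    - [[0, 0, -18], [0, 0, 0], 5]
    - [[0, 0, -28], [0, 0, 0], 5]
    - [[0, 0, -40], [0, 0, 0], 5]
    - [[0, 0, -52], [0, 0, 0], 5]
    - [[0, 0, -60], [0, 0, 0], 5]

```text
clock: 15.02
eef_pos: [0.5377, -0.0999, 0.3064]
tool_rot: [0.16, 0.953, 0.043, 0.255]
ft_force: [0.6, 0.0, -1.6]
grip_width: 0.0092
```

```bash
python3 -c "
from h import *
where();go(P0+[0,0,.175],Q0)"
```

```text
t 15.02 leaf in saddle [ 0.32  0.54 85.51] rot err [-0.0006 -0.0001  0.0005] F saddle [-0.3 -0.1 -1.7] T [-0.2   0.62  0.01] g 9.2
t 15.02 shift [150.3 294.5 -13.9] turn [ 0.0753  0.5175 -0.3574] F [ 0.6  0.  -1.6]
```

>>> send_rows:
  moves:
    - [[6, 15, -2], [0.01, 0.04, -0.03], 5]
    - [[20, 40, -4], [0.02, 0.14, -0.1], 5]
    - [[36, 70, -6], [0.04, 0.25, -0.17], 5]
    - [[52, 100, -8], [0.05, 0.35, -0.24], 5]
    - [[68, 132, -10], [0.065, 0.44, -0.3], 5]
    - [[85, 165, -11], [0.075, 0.517, -0.357], 5]
    - [[102, 200, -12], [0.075, 0.517, -0.357], 5]
    - [[120, 235, -13], [0.075, 0.517, -0.357], 5]
    - [[136, 267, -14], [0.075, 0.517, -0.357], 5]
    - [[147, 288, -14], [0.075, 0.517, -0.357], 5]
    - [[150, 294.5, -14], [0.075, 0.517, -0.357], 5]
    - [[150, 294.5, -14], [0.075, 0.517, -0.357], 5]

```text
clock: 16.02
eef_pos: [0.4906, 0.2293, 0.2958]
tool_rot: [-0.018, 1.0, 0.002, 0.002]
ft_force: [1.4, -0.6, -0.8]
grip_width: 0.009
```

```bash
python3 -c "
from h import *
go(P0+[0,0,.06],Q0)"
```

```text
t 16.02 shift [  0.   -2.2 115.1] turn [0.0004 0.     0.0034] F [ 1.4 -0.6 -0.8]
```

>>> send_rows:
  moves:
    - [[0, -2, 20], [0, 0, 0.003], 5]
    - [[0, -2, 45], [0, 0, 0.003], 5]
    - [[0, -2, 75], [0, 0, 0.003], 5]
    - [[0, -2, 100], [0, 0, 0.003], 5]
    - [[0, -2, 120], [0, 0, 0.003], 5]
    - [[0, -2, 130], [0, 0, 0.003], 5]
    - [[0, -2, 130], [0, 0, 0.003], 5]
    - [[0, -2, 130], [0, 0, 0.003], 5]
    - [[0, -2, 130], [0, 0, 0.003], 5]

```text
clock: 16.77
eef_pos: [0.4923, 0.2277, 0.1675]
tool_rot: [-0.016, 1.0, 0.002, 0.003]
ft_force: [0.8, -0.0, -1.0]
grip_width: 0.009
```

```bash
python3 -c "
from h import *
go(P0,Q0);o=readout.get_obs();W=get_calibration('wrist');im=camera('wrist')
m=np.zeros((480,640),np.uint8);m[100:420,290:345]=redmask(im)[100:420,290:345]
print(cv2.approxPolyDP(cv2.convexHull(cv2.findNonZero(m)),1.5,True)[:,0].tolist())
R,t=pose2(.485,.227,.035);import pickle;pickle.dump((W,im,o),open('pics/w8.pkl','wb'))
# grey profile across slot at robot-side rack end, on rack top plane
g=cv2.cvtColor(im,cv2.COLOR_RGB2GRAY)
for xr in(.440,.446):
    q=proj(W,[[xr,.227+d/1e3,.03] for d in range(-30,31,2)]).astype(np.float32);print(xr,q[15].round(0),cv2.remap(g,q[:,:1],q[:,1:],cv2.INTER_LINEAR).ravel().tolist())
go(P0,Q0)"
```

```text
t 16.77 shift [ 1.6 -0.3 46.9] turn [ 0.0014  0.0028 -0.0005] F [ 0.8 -0.  -1. ]
[[327, 409], [309, 407], [307, 182], [310, 175], [335, 175], [337, 181], [335, 407]]
0.44 [323. 165.] [102, 102, 102, 102, 103, 123, 166, 187, 169, 182, 217, 218, 118, 120, 122, 131, 131, 131, 110, 218, 220, 161, 198, 194, 191, 200, 131, 131, 131, 131, 131]
0.446 [323. 176.] [103, 102, 102, 102, 101, 130, 170, 200, 194, 189, 218, 151, 73, 74, 72, 71, 70, 71, 70, 215, 213, 154, 199, 197, 195, 187, 129, 129, 128, 127, 128]
t 16.82 shift [ 1.7 -0.5 47.1] turn [ 0.0017  0.0033 -0.0002] F [-0.8 -0.  -0.7]
```

The leaf's position in hand is unchanged. The slot centre measures y≈0.227 at x=0.44, in line with P0 to within 1 mm. Lower it.

>>> send_rows:
  moves:
    - [[2, -0.4, 8], [0.002, 0.003, 0], 5]
    - [[2, -0.4, 16], [0.002, 0.003, 0], 5]
    - [[2, -0.4, 23], [0.002, 0.003, 0], 5]
    - [[2, -0.4, 29], [0.002, 0.003, 0], 5]
    - [[2, -0.4, 34], [0.002, 0.003, 0], 5]
    - [[2, -0.4, 38], [0.002, 0.003, 0], 5]
    - [[2, -0.4, 41], [0.002, 0.003, 0], 5]
    - [[2, -0.4, 43], [0.002, 0.003, 0], 5]
    - [[2, -0.4, 44], [0.002, 0.003, 0], 5]
    - [[2, -0.4, 44], [0.002, 0.003, 0], 5]

```text
clock: 17.65
eef_pos: [0.4907, 0.2277, 0.1235]
tool_rot: [-0.017, 1.0, 0.001, 0.002]
ft_force: [-0.8, -0.6, -2.2]
grip_width: 0.0086
```

```bash
python3 -c "
from h import *
go(P0,Q0)"
```

```text
t 17.65 shift [-0.3 -0.1  2.9] turn [-0.0004  0.0002 -0.0002] F [-0.8 -0.6 -2.2]
```

>>> send_rows:
  moves:
    - [[0, 0, 1], [0, 0, 0], 5]
    - [[0, 0, 2], [0, 0, 0], 5]
    - [[0, 0, 3], [0, 0, 0], 5]
    - [[0, 0, 3.3], [0, 0, 0], 5]
    - [[0, 0, 3.3], [0, 0, 0], 5]

```text
clock: 18.07
eef_pos: [0.4909, 0.2278, 0.1207]
tool_rot: [-0.017, 1.0, 0.002, 0.002]
ft_force: [-1.3, 0.9, 2.3]
grip_width: 0.009
```

```bash
python3 -c "
from h import *
go(P0,Q0)"
```

```text
t 18.07 shift [-0.1 -0.2  0. ] turn [-0.0001  0.0009 -0.0003] F [-1.3  0.9  2.3]
```

Light contact (about 4 N of change) at exactly the pick-up height, so it is on the slot floor. Release gently and withdraw.

>>> send_rows:
  moves:
    - [[0, 0, 0], [0, 0, 0], 12]
    - [[0, 0, 0], [0, 0, 0], 16]
    - [[0, 0, 0], [0, 0, 0], 24]
    - [[0, 0, 0], [0, 0, 0], 34]
    - [[0, 0, 0], [0, 0, 0], 40]
    - [[0, 0, -5], [0, 0, 0], 40]
    - [[0, 0, -15], [0, 0, 0], 40]
    - [[0, 0, -35], [0, 0, 0], 40]
    - [[0, 0, -60], [0, 0, 0], 40]
    - [[0, 0, -90], [0, 0, 0], 40]
    - [[0, 0, -117], [0, 0, 0], 40]
    - [[0, 0, -117], [0, 0, 0], 40]

```text
clock: 19.07
eef_pos: [0.4931, 0.2287, 0.245]
tool_rot: [-0.017, 1.0, 0.004, 0.008]
ft_force: [0.7, -1.1, 0.6]
grip_width: 0.0399
```

>>> send_rows:
  moves:
    - [[0, 0, 0], [0, 0, 0], 40]
    - [[0, 0, 0], [0, 0, 0], 40]

```text
clock: 19.23
eef_pos: [0.4938, 0.229, 0.2468]
tool_rot: [-0.017, 1.0, 0.005, 0.01]
ft_force: [0.1, 0.2, 1.2]
grip_width: 0.0399
```

Run:
```python
from h import *
o=readout.get_obs();W=get_calibration("wrist");im=camera("wrist");top=camera("top");T=get_calibration("top")
x=im[:,:,::-1].copy();R,t=pose2(.491,.2273,.033)
lines(x,W,box(R,t+[0,0,.008],[-.055,-.005,.044],[.055,.005,.068]),(0,255,0))
a=x[120:360,220:480]
b=top[:,:,::-1][200:300,180:310]
cv2.imwrite("pics/w9.png",np.hstack([cv2.resize(a,(433,400)),cv2.resize(b,(360,400))]))
t0=np.load("pics/top0.npy").astype(int);d=np.abs(t0-top).max(2)
print("t",o["clock"],"leaf-area diff",[(n,int((d[v0:v1,u0:u1]>60).sum())) for n,u0,u1,v0,v1 in(("black",275,300,235,292),("ingot",295,355,310,340),("stand",330,430,150,280),("cup",425,470,305,345),("plug",298,322,145,178),("brush",205,292,165,195),("wrench",135,158,210,285),("hammer",465,545,270,378))])
m=redmask(im);m[:,:300]=0;m[:,345:]=0
print(cv2.approxPolyDP(cv2.convexHull(cv2.findNonZero(m)),1.5,True)[:,0].tolist())
print(proj(W,np.array([[sx*.055,sy*.005,.076] for sx in(1,-1) for sy in(1,-1)])@R.T+t).round(1).tolist())
```

```text
t 19.2333 leaf-area diff [('black', 0), ('ingot', 0), ('stand', 2497), ('cup', 780), ('plug', 0), ('brush', 73), ('wrench', 1183), ('hammer', 1916)]
[[324, 304], [313, 304], [310, 170], [310, 150], [312, 148], [325, 148]]
[[324.7, 303.4], [311.1, 303.4], [325.1, 148.9], [309.6, 148.9]]
```

View pics/w9.png

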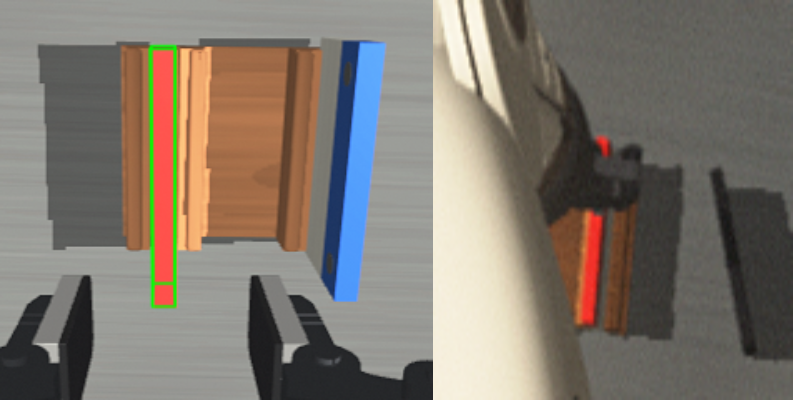

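The red leaf stands upright in its slot and matches the predicted outline to about 2 px, and the blue and black leaves are in place. The gripper is clear. The top-view differences at the stand, cup, hammer and wrench I put down to the arm and its shadow, since the arm touched none of them except seating the leaf on the spindle. Hand in.

```bash
python3 -c "
from workcell import order
print(order.job_done())"
```

```text
the job is handed in; nothing more can be done
None
```

The red leaf was seated in the spindle threads near the middle, held there, and put back upright in its own slot, teeth down. I handed the job in at about 19 s.

- **Seating:** Feeling along the spindle found walls about ±0.9 mm either side of the groove at a constant depth, which matches the play you gave for a fully seated leaf. I then centred it and held it for about 1.6 s at 11–14 N; the highest contact force I read was about 22 N.
- **Depth reading:** The tips read z ≈ 24 mm rather than the nominal 23 mm. I took the 1 mm as calibration error.
- **Back in the rack:** It touched down at exactly the pick-up height. The final wrist picture puts its outline within about 2 px of where it should be, and shows the blue leaf standing in its slot. It sits perhaps 1–2 mm further along the slot than at the start.
- **Other objects:** The black leaf, ingot and plug showed no change in the top camera. The stand, cup, hammer, wrench and (slightly) brush areas did differ. I attribute that to the arm and its shadow, since the arm never went near the loose ones, but I did not check it separately.

Early on, joint 6 reached its range end, about 3.141 against the 3.14 limit, while I approached the rack. I unwound it and used the half-turned grasp instead.

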